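# Lock the quarter-turn stud into the service box

### The arm

A 6-joint arm with a two-finger parallel gripper is mounted at the origin on a cart in front of the work surface, level with it; the furniture and walls round the work are solid. World frame = base frame: x ahead of the robot, y to its left, z up, the work surface at z = 0. Lengths are in m, angles in rad, forces in N, time in s.
With the tool pointing down it reaches from about 0.3 to 0.775 m from the base axis. Payload 14.6 kg.
Tool frame: the origin (TCP) lies midway between the tips of the shut fingers; the grasp point (between the pads) lies 19 mm behind it; z points along the fingers, y is the line along which they close (so a half turn about z gives the same grasp; the last joint's range is limited). The gripper opens to 94 mm and grips with 3 to 60 N. Pads are 16 mm wide; open, the fingers measure 119 mm over their backs; the gripper's body (75 mm by 177 mm) begins 78 mm behind the grasp point.
Start: joints at [1.078, 0.3, 1.521, -0, 1.321, -0.067], TCP at [0.227, 0.501, 0.205] pointing down, gripper open.
Joint ranges: [-3.03, 3.03], [-0.79, 2.21], [0.23, 2.52], [-1.04, 4.18], [0, 3.07], [-2.55, 2.55]. Speed limits (rad/s): [2.22, 2.22, 2.57, 3.14, 3.14, 3.14].

### API

Orientations are given as a 3x3 rotation matrix whose columns are the frame's x, y, z axes.
In Python, from plant import bot, optics gives the robot as it stands.
- The arm moves only by the tool send_rows, never from a script. Its arguments are lists of equal length, an entry for each row: "travel": the shift along the tool's x, y, z in m, a list of three; "twist": the turn, a rotation vector about the tool's x, y, z in degrees, a list of three. In form: {"travel": [[tx, ty, tz], ...], "twist": [[wx, wy, wz], ...]}. A call has 1 to 10 rows; each row shifts and turns the commanded pose from where the row before left it, along the tool's axes as they then stand; what a row does not reach is not made up. A row lasts 1/8 s, in which the tool goes at most 62.5 mm and 10.7 degrees, less where a joint would pass 70% of its speed; a pose out of reach is approached as far as the arm can. A call is refused whole if a number of a shift passes 0.0625 or a number of a turn 10.7, either way. A call with a gripper value outside its range is refused whole. "jaw" is the finger opening in m, from 0 to 0.094, set as the call begins (left out, the last holds). The fingers move at their own pace and stop on an object; "grip_force" is the grip in N (left out, the last holds). Time passes only in rows, so rows that do not move let the fingers close. It gives the time, the measured TCP pose, the force, the opening and the grip force at its end, in the units of the state.
- bot.state(): the state, without advancing time (a new reading comes with each control period).
- optics.get_image(name): name is "side" or "top"; returns a dict with "image" (420x560x3 uint8, blue, green, red), "range_z" (420x560 float32, m along the optical axis (not along the pixel's ray), 0 where there is no reading), "camera_matrix" (3x3 intrinsics, pixels), "camera_from_world" (4x4, takes a point from world to camera coordinates). Camera axes: x right, y down, z forward; pixel columns grow to the right and rows downward; lengths in m; the calibration is good to about 2 mm. A picture is of the moment at which its call begins.
- bot.finish_job(): hands the job in; it is judged then, once.
The state is a dict: "clock": time; "q": joint angles; "qd": joint speeds; "effort": joint torques, N m; "position": TCP position; "tool_rot": TCP orientation; "contact_force": force on the tool from outside, world axes, zero at the start; "moment": the same for the moment, N m; "finger_gap": opening from 0.0 (shut) to 1.0 (fully open); "grip_force": force on a finger pad.
Only numpy, scipy, OpenCV 4.12 (cv2) and the standard library are available. Lean on these libraries where they do the work, as an engineer would, in place of code of your own. Each camera call takes 0.05 s, during which the arm holds its last target. There are 200 camera calls.

### The job

Take the quarter-turn stud from its stand, put its cross bar into the slot in the top of the service box, press it down against the spring inside and turn it a quarter turn clockwise (seen from above) until it catches, then let it rise and let go, leaving it locked across the slot. The slotted insert sits at a different depth each time, so feel for the bottom and press gently: 10 to 15 N is enough, and more than 30 N on the box is never allowed. Leave the bottles and the tape roll where they are.

Things in the scene. Friction and masses are not known exactly. Their poses are not given: they have to be found in the camera images.
- stud_center (a point): Centre (half-way up) of the loose quarter-turn stud: 69 mm tall, 90 g, z up, the same after half a turn. Heights from here: steel shank 13 mm across up to -4.5 mm; black disc 36 mm across, -4.5 to +0.5 mm; black upright wing to grip, 36 mm long (x), 12 mm thick (y), +0.5 to +34.5 mm, parallel to the cross bar at the foot.
- stud_foot (a point): Middle of the underside of the stud's steel cross bar, 34.5 mm below stud_center, same axes. The bar is 32 mm long (x), 8 mm wide (y) and 6 mm high; its lowest 2 mm are narrowed to 28 x 5 mm as a lead-in.
- stud_stand: Fixed grey block on the bench, 70 (x) x 60 (y) x 32 mm high, with an oblong through hole 36 (x) by 16 mm (y) in which the stud hangs at the start, its disc on the block's top (stud_center 36.5 mm above the bench). Origin: centre of its underside.
- service_box: Fixed aluminium box on the bench, 120 (x) x 140 (y) x 60 mm high; origin: centre of its underside. A square well, 49 mm wide, in the middle of its top holds a steel insert whose flat top lies 0 to 8 mm below the rim (differs each time, not measured). The insert has a slot 36 mm long along x, 11 mm wide, with 10 mm thick edges.
- port (a point): Centre of the well at rim height, axes as the box. In the slot a sprung plate 7 mm below the insert's top pushes up: 3 N, rising to 8.5 N when 11 mm down at its hard stop (press at 5 mm/s or slower). Pressed 9.5 mm or more the bar can turn, clockwise only, to a stop at 90 degrees. Let rise there, it enters 6 mm high, 11 mm wide catch pockets: stud_center then 24.5 mm above the rim less the insert's depth.
- small_bottle_center (a point): Centre (half-way up) of a bystander: small laboratory bottle with a dark blue screw cap, 56 mm across, 103 mm tall, standing on the bench. Not to be moved.
- dispenser_center (a point): Centre (half-way up) of a bystander: white plastic reagent bottle with a white cap, 48 mm across, 103 mm tall, standing on the bench. Not to be moved.
- roll_center (a point): Centre (half-way up) of a bystander: small roll of tape, 48 mm across, 13 mm thick, lying flat on the bench. Not to be moved.

How it is judged:
On the way, in this order (a step that is already met when the one before it is completed fails the run):
1. the cross bar is in the slot, lengthwise, with the stud upright (horizontal distance between stud_center and port below 0.004 m and z of stud_center in the frame of port below 0.0255 m and angle between stud_center's own z axis and vertical below 0.12 rad and angle between the x axis of stud_center and the x axis of port, either way round below 0.2 rad), for 0.1 s.
2. the stud is turned a quarter turn, its bar under the insert and across the slot (horizontal distance between stud_center and port below 0.004 m and z of stud_center in the frame of port below 0.0255 m and angle between stud_center's own z axis and vertical below 0.12 rad and angle between the x axis of stud_center and the y axis of port, either way round below 0.11 rad), for 0.2 s.
At the end, for the whole second after the job is handed in: The stud stands upright (within 7 degrees) in the port, within 4 mm of its centre, its wing across the slot (within 6 degrees of square to it), risen into its catch with its centre 14.5 to 25.5 mm above the rim, and let go (all of step 2 and z of stud_center in the frame of port above 0.0145 m and angle between the z axis of stud_center and the z axis of port, either way round below 0.12 rad); the robot touches nothing.
It fails at once if the stud presses on the service box with more than 30 N (contact force between stud and service_box above 30 N).
It fails at once if the small blue-capped bottle is moved more than 20 mm (distance of small_bottle_center from where it was at the start of the episode above 0.02 m).
It fails at once if the white reagent bottle is moved more than 20 mm (distance of dispenser_center from where it was at the start of the episode above 0.02 m).
It fails at once if the tape roll is moved more than 20 mm (distance of roll_center from where it was at the start of the episode above 0.02 m).
It also fails if it takes over 48 s, if anything falls off the work surface, if the arm or the gripper's body presses on something with over 40 N, if the wrist force passes 120 N, or if a joint passes its speed limit or range.

## Working session

There is one attempt and no reset: what is moved stays moved. The work goes in short steps, Python scripts to look and compute and a tool call to move; the robot and the scene stay as the last step left them, time stands still between calls to the robot, and variables do not carry over. Pictures are saved under pics/ and viewed, at most 10 in all, crops included, and the job is handed in when it is done.

Besides the shell and the picture viewer there is one more tool, called after "Call:" in YAML: its name, and indented under it one key for each argument. send_rows: Moves the arm, as the interface text tells. Its arguments: {"type":"object","properties":{"travel":{"type":"array"},"twist":{"type":"array"},"jaw":{"type":"number"},"grip_force":{"type":"number"}},"required":["travel","twist"]}

```bash
mkdir -p pics
python3 - <<'E'
from plant import bot, optics
import cv2, numpy as np
s=bot.state(); print({k:np.round(v,3).tolist() for k,v in s.items()})
for n in("side","top"):
    d=optics.get_image(n); cv2.imwrite(f"pics/{n}0.png",d["image"]); np.savez(f"{n}0.npz",**d)
    print(n,d["camera_matrix"].round(1).tolist(),d["camera_from_world"].round(3).tolist())
E
```

```text
{'clock': 0.0, 'q': [1.078, 0.3, 1.522, -0.0, 1.321, -0.067], 'qd': [-0.0, 0.001, -0.001, -0.0, -0.001, -0.002], 'effort': [0.001, -53.181, -35.273, 0.071, 0.024, -0.0], 'position': [0.227, 0.501, 0.205], 'tool_rot': [[-0.911, 0.413, -0.001], [0.413, 0.911, -0.001], [0.0, -0.001, -1.0]], 'contact_force': [0.081, -0.121, 0.191], 'moment': [-0.006, 0.052, -0.046], 'grip_force': 0.0, 'finger_gap': 1.004}
side [[408.7, 0.0, 284.3], [0.0, 408.7, 209.3], [0.0, 0.0, 1.0]] [[-1.0, 0.017, -0.006, 0.538], [0.016, 0.661, -0.75, 0.059], [-0.009, -0.75, -0.661, 1.019], [0.0, 0.0, 0.0, 1.0]]
top [[428.5, 0.0, 280.4], [0.0, 428.5, 206.5], [0.0, 0.0, 1.0]] [[-0.008, -1.0, 0.023, -0.034], [-0.995, 0.005, -0.096, 0.56], [0.096, -0.024, -0.995, 1.056], [0.0, 0.0, 0.0, 1.0]]
```

View pics/side0.png

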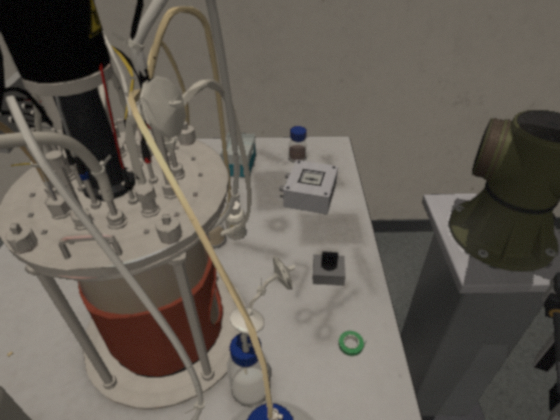

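View pics/top0.png

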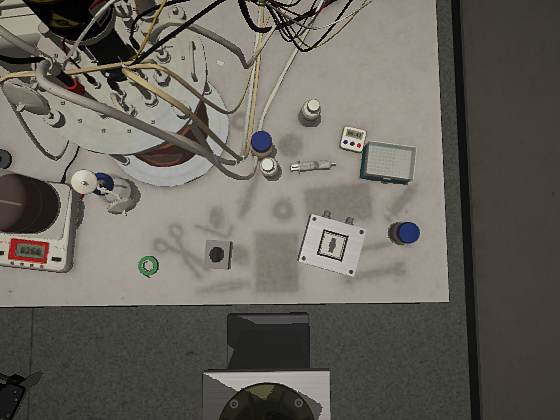

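The side view shows the box at (310,187) with its slot at (313,178), the stud and stand at (329,265), the tape roll at (351,343) and the blue-capped bottle at (298,142). In the top view the box is at (333,244), the stand at (217,254) and the blue-capped bottle at (405,232). The reactor is well to the left.

```bash
cat > h.py <<'E'
import numpy as np, cv2
def load(n): 
    d=np.load(n+".npz"); return {k:d[k] for k in d}
def world(d):
    K=d["camera_matrix"];T=np.linalg.inv(d["camera_from_world"]);z=d["range_z"]
    v,u=np.mgrid[:z.shape[0],:z.shape[1]]
    P=np.stack([(u-K[0,2])/K[0,0]*z,(v-K[1,2])/K[1,1]*z,z,np.ones_like(z)],-1)@T.T
    P=P[...,:3]; P[z==0]=np.nan; return P
def proj(d,p):
    c=d["camera_from_world"]@np.r_[p,1]; c=d["camera_matrix"]@c[:3]; return c[:2]/c[2]
E
python3 - <<'E'
from h import *
for n,wins in(("top0",{"box":(290,200,380,285),"stand":(195,232,240,278),"bot":(385,215,425,250),"tape":(135,250,162,280)}),("side0",{"box":(275,155,345,220),"stand":(305,245,352,290)})):
    d=load(n);P=world(d)
    for k,(a,b,c,e) in wins.items():
        Q=P[b:e,a:c].reshape(-1,3);Q=Q[~np.isnan(Q[:,0])]
        h,ed=np.histogram(Q[:,2],bins=np.arange(-.02,.13,.004))
        print(n,k,[(round(float(x)*1e3),int(y)) for x,y in zip(ed,h) if y>8])
        rngs={"box":[(.05,.07)],"stand":[(.022,.042),(.055,.09)],"bot":[(.085,.12)],"tape":[(.006,.02)]}[k]
        for lo,hi in rngs:
            S=Q[(Q[:,2]>lo)&(Q[:,2]<hi)]
            r=cv2.minAreaRect((S[:,:2]*1000).astype(np.float32)); print("  ",lo,len(S),np.round(S.mean(0),4),"z med",np.median(S[:,2]).round(4),np.round(r[0],1),np.round(r[1],1),round(r[2],1))
ims=[]
for n,(a,b,c,e) in(("top0",(295,205,375,280)),("top0",(195,230,245,280)),("side0",(275,155,345,220)),("side0",(305,240,355,290))):
    ims.append(cv2.resize(load(n)["image"][b:e,a:c],(400,300),interpolation=cv2.INTER_CUBIC))
cv2.imwrite("pics/crop.png",np.vstack([np.hstack(ims[:2]),np.hstack(ims[2:])]))
E
```

```text
top0 box [(-8, 314), (-4, 2731), (0, 1530), (4, 48), (8, 9), (28, 14), (32, 38), (36, 46), (40, 24), (44, 66), (48, 89), (52, 300), (56, 1283), (60, 1058), (64, 53)]
   0.05 2756 [ 0.4616 -0.1629  0.0591] z med 0.0595 [ 462.  -163.3] [140.5 120.3] 73.9
top0 stand [(-8, 76), (-4, 773), (0, 493), (4, 15), (24, 26), (28, 271), (32, 237), (36, 57), (64, 12), (68, 46), (72, 18)]
   0.022 599 [0.441  0.1207 0.0323] z med 0.032 [441.1 121.9] [60.7 70. ] 85.0
   0.055 86 [0.4417 0.1206 0.0691] z med 0.0702 [441.7 121.1] [12.1 34.5] 82.6
top0 bot [(-8, 44), (-4, 442), (0, 306), (4, 17), (16, 10), (24, 13), (28, 9), (40, 11), (44, 9), (48, 11), (52, 18), (56, 32), (60, 28), (64, 18), (80, 12), (84, 10), (92, 13), (96, 51), (100, 244), (104, 50)]
   0.085 373 [ 0.4898 -0.3373  0.1013] z med 0.1019 [ 489.5 -338.8] [48.9 48.1] 31.7
top0 tape [(-8, 30), (-4, 323), (0, 212), (4, 30), (8, 97), (12, 110)]
   0.006 230 [0.4141 0.2968 0.012 ] z med 0.0121 [414.2 296.5] [46.8 47. ] 47.3
side0 box [(-4, 891), (0, 1244), (4, 62), (8, 70), (12, 68), (16, 75), (20, 76), (24, 82), (28, 71), (32, 80), (36, 83), (40, 61), (44, 81), (48, 79), (52, 191), (56, 437), (60, 870), (64, 17)]
   0.05 1562 [ 0.463  -0.1539  0.0596] z med 0.0603 [ 461.9 -162.3] [147.5 120.4] 73.9
side0 stand [(-4, 391), (0, 725), (4, 42), (8, 40), (12, 31), (16, 43), (20, 40), (24, 36), (28, 134), (32, 337), (36, 66), (40, 19), (44, 24), (48, 16), (52, 23), (56, 20), (60, 21), (64, 26), (68, 53), (72, 22)]
   0.022 604 [0.4429 0.1327 0.0327] z med 0.0329 [441.4 123.5] [61.5 70. ] 86.1
   0.055 149 [0.4419 0.1256 0.0665] z med 0.068 [441. 123.] [15.4 34.9] 86.3
```

View pics/crop.png

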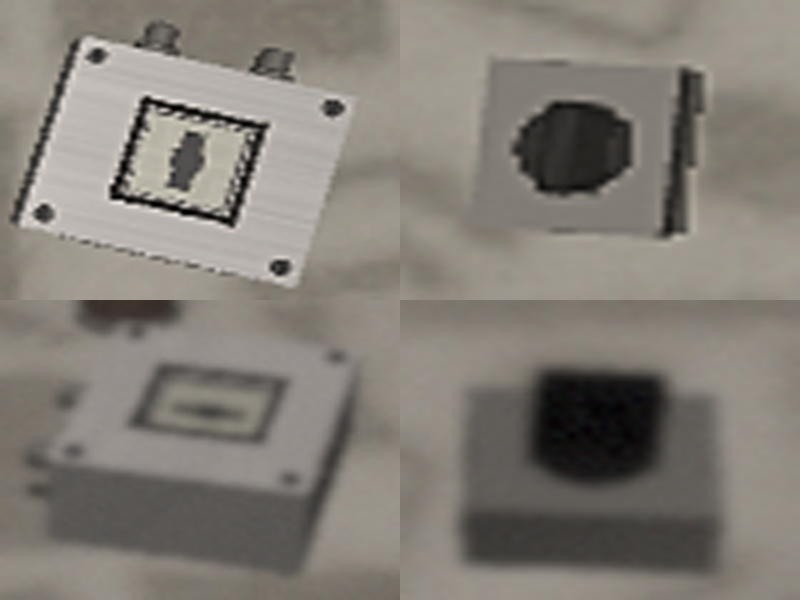

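The crops show the slot running along the box x axis, at about -16° in the world. The stud wing runs at about -5°. Next I'll refine the port position and plan the approach.

```bash
cat >> h.py <<'E'
from scipy.spatial.transform import Rotation as R
def plan(s,p,yaw,n):
    """rows to bring the tool to p, pointing down, tool x at yaw deg"""
    c,sn=np.cos(np.radians(yaw)),np.sin(np.radians(yaw))
    G=np.array([[c,sn,0],[sn,-c,0],[0,0,-1]]); R0=np.array(s["tool_rot"]);p0=np.array(s["position"])
    w=R.from_matrix(R0.T@G).as_rotvec(); St=R.from_rotvec(w/n).as_matrix(); A=R0.copy()
    for i in range(n):
        print(np.round(A.T@((np.array(p)-p0)/n),4).tolist(),np.round(np.degrees(w/n),2).tolist()); A=A@St
E
python3 - <<'E'
from h import *
from plant import bot
# box outline from both views, restricted to planar top; model-based centre
for n,win in(("top0",(290,200,380,285)),("side0",(275,155,345,220))):
    d=load(n);P=world(d);a,b,c,e=win
    Q=P[b:e,a:c].reshape(-1,3);g=d["image"][b:e,a:c].mean(-1).reshape(-1)
    th=np.radians(-16.1);ex=np.array([np.cos(th),np.sin(th)]);ey=np.array([-ex[1],ex[0]])
    o=np.array([.462,-.163]); X=(Q[:,:2]-o)@ex;Y=(Q[:,:2]-o)@ey
    m=abs(Q[:,2]-.06)<.008
    for nm,A,B,L in(("x",X,Y,.05),("y",Y,X,.04)):
        k=m&(abs(B)<L); print(n,nm,np.percentile(A[k],[.5,1,2,98,99,99.5]).round(4))
    # well: intersect rays with z=.06 plane, dark pixels in central 60mm
    K=d["camera_matrix"];T=np.linalg.inv(d["camera_from_world"])
    v,u=np.mgrid[b:e:.25,a:c:.25]
    ray=np.stack([(u-K[0,2])/K[0,0],(v-K[1,2])/K[1,1],np.ones_like(u)],-1)@T[:3,:3].T
    W=T[:3,3]+ray*((.06-T[2,3])/ray[...,2])[...,None]
    x=(W[...,:2]-o)@ex;y=(W[...,:2]-o)@ey
    gi=cv2.remap(d["image"].mean(-1).astype(np.float32),u.astype(np.float32),v.astype(np.float32),cv2.INTER_LINEAR)
    for nm,A,B in(("x",x,y),("y",y,x)):
        bins=np.arange(-.034,.035,.002); k=(abs(B)<.012)
        print(nm,[(round(t*1000),int(gi[k&(A>=t-.001)&(A<t+.001)].mean())) for t in bins])
plan(bot.state(),[.4413,.1222,.13],175.5,10)
E
```

```text
top0 x [-0.0595 -0.059  -0.0579  0.0576  0.0589  0.0594]
top0 y [-0.0693 -0.0687 -0.0673  0.0679  0.0691  0.0696]
x [(-34, 190), (-32, 110), (-30, 31), (-28, 69), (-26, 137), (-24, 164), (-22, 182), (-20, 177), (-18, 146), (-16, 127), (-14, 130), (-12, 133), (-10, 128), (-8, 130), (-6, 123), (-4, 112), (-2, 109), (0, 110), (2, 114), (4, 111), (6, 125), (8, 133), (10, 129), (12, 130), (14, 133), (16, 136), (18, 161), (20, 180), (22, 175), (24, 135), (26, 120), (28, 58), (30, 42), (32, 131), (34, 188)]
y [(-34, 180), (-32, 120), (-30, 49), (-28, 79), (-26, 121), (-24, 119), (-22, 164), (-20, 175), (-18, 175), (-16, 175), (-14, 174), (-12, 174), (-10, 177), (-8, 165), (-6, 126), (-4, 90), (-2, 78), (0, 79), (2, 79), (4, 78), (6, 93), (8, 139), (10, 173), (12, 180), (14, 179), (16, 178), (18, 177), (20, 178), (22, 181), (24, 174), (26, 142), (28, 73), (30, 46), (32, 122), (34, 184)]
side0 x [-0.0602 -0.0601 -0.0592  0.0573  0.0583  0.0589]
side0 y [-0.0703 -0.069  -0.067   0.0711  0.0716  0.0722]
x [(-34, 132), (-32, 116), (-30, 98), (-28, 92), (-26, 104), (-24, 119), (-22, 129), (-20, 1
[... 460 characters left out ...]
), (-6, 129), (-4, 123), (-2, 115), (0, 105), (2, 94), (4, 87), (6, 83), (8, 86), (10, 94), (12, 104), (14, 115), (16, 120), (18, 122), (20, 119), (22, 112), (24, 103), (26, 97), (28, 98), (30, 106), (32, 117), (34, 128)]
[-0.0351, -0.0256, 0.0075] [-0.01, -0.0, -1.99]
[-0.0342, -0.0268, 0.0075] [-0.01, -0.0, -1.99]
[-0.0333, -0.028, 0.0075] [-0.01, -0.0, -1.99]
[-0.0323, -0.0291, 0.0075] [-0.01, -0.0, -1.99]
[-0.0313, -0.0302, 0.0075] [-0.01, -0.0, -1.99]
[-0.0302, -0.0313, 0.0075] [-0.01, -0.0, -1.99]
[-0.0291, -0.0323, 0.0075] [-0.01, -0.0, -1.99]
[-0.0279, -0.0333, 0.0075] [-0.01, -0.0, -1.99]
[-0.0268, -0.0343, 0.0075] [-0.01, -0.0, -1.99]
[-0.0256, -0.0352, 0.0075] [-0.01, -0.0, -1.99]
```

Call:
send_rows:
  travel:
    - [-0.035,-0.0256,0.0075]
    - [-0.034,-0.027,0.0075]
    - [-0.033,-0.028,0.0075]
    - [-0.032,-0.029,0.0075]
    - [-0.031,-0.03,0.0075]
    - [-0.03,-0.031,0.0075]
    - [-0.029,-0.032,0.0075]
    - [-0.028,-0.033,0.0075]
    - [-0.027,-0.034,0.0075]
    - [-0.0256,-0.035,0.0075]
  twist:
    - [0,0,-2]
    - [0,0,-2]
    - [0,0,-2]
    - [0,0,-2]
    - [0,0,-2]
    - [0,0,-2]
    - [0,0,-2]
    - [0,0,-2]
    - [0,0,-2]
    - [0,0,-2]
  jaw: 0.05

```text
clock: 1.35
position: [0.4414, 0.1232, 0.1301]
tool_rot: [[-0.997, 0.075, -0.0], [0.075, 0.997, -0.0], [0.0, -0.0, -1.0]]
contact_force: [0.6, 0.5, -0.0]
finger_gap: 0.537
grip_force: 0.0
```

Run:
```python
from h import *
from plant import bot
plan(bot.state(),[.4413,.1222,.042],175.5,5); print(bot.state()["contact_force"])
```

```text
[-0.0, -0.0002, 0.0176] [-0.0, -0.0, 0.03]
[-0.0, -0.0002, 0.0176] [-0.0, -0.0, 0.03]
[-0.0, -0.0002, 0.0176] [-0.0, -0.0, 0.03]
[0.0, -0.0002, 0.0176] [-0.0, -0.0, 0.03]
[0.0, -0.0002, 0.0176] [-0.0, -0.0, 0.03]
[ 0.58483136  0.51567833 -0.02094095]
```

Call:
send_rows:
  travel:
    - [0,0,0.018]
    - [0,0,0.018]
    - [0,0,0.018]
    - [0,0,0.018]
    - [0,0,0.0155]
    - [0,0,0]
  twist:
    - [0,0,0]
    - [0,0,0]
    - [0,0,0]
    - [0,0,0]
    - [0,0,0]
    - [0,0,0]

```text
clock: 2.1
position: [0.4403, 0.1245, 0.042]
tool_rot: [[-0.997, 0.077, -0.002], [0.077, 0.997, -0.0], [0.002, -0.001, -1.0]]
contact_force: [0.1, 0.5, 0.3]
finger_gap: 0.531
grip_force: 0.0
```

Call:
send_rows:
  travel:
    - [0,0,0]
    - [0,0,0]
    - [0,0,0]
    - [0,0,0]
    - [0,0,0]
  twist:
    - [0,0,0]
    - [0,0,0]
    - [0,0,0]
    - [0,0,0]
    - [0,0,0]
  jaw: 0.0
  grip_force: 30

```text
clock: 2.72
position: [0.441, 0.1236, 0.0433]
tool_rot: [[-0.997, 0.076, -0.0], [0.076, 0.997, -0.002], [-0.0, -0.002, -1.0]]
contact_force: [-1.8, -11.7, 6.1]
finger_gap: 0.13
grip_force: 30.0
```

Call:
send_rows:
  travel:
    - [0,0,-0.008]
    - [0,0,-0.012]
    - [0,0,-0.014]
    - [0,0,-0.014]
    - [0,0,-0.014]
    - [0,0,-0.014]
    - [0,0,-0.014]
    - [0,0,0]
    - [0,0,0]
  twist:
    - [0,0,0]
    - [0,0,0]
    - [0,0,0]
    - [0,0,0]
    - [0,0,0]
    - [0,0,0]
    - [0,0,0]
    - [0,0,0]
    - [0,0,0]

```text
clock: 3.85
position: [0.4408, 0.1246, 0.1326]
tool_rot: [[-0.997, 0.077, -0.001], [0.077, 0.997, -0.0], [0.0, -0.0, -1.0]]
contact_force: [-1.2, -0.2, -2.1]
finger_gap: 0.128
grip_force: 30.0
```

Run:
```python
from h import *
from plant import bot,optics
s=bot.state(); print(s["position"],s["contact_force"],s["finger_gap"])
for n in("side","top"):
    d=optics.get_image(n); np.savez(n+"1.npz",**d)
u,v=proj(load("side1"),s["position"]-np.array([0,0,.01])); u,v=int(u),int(v); print(u,v)
a=cv2.resize(load("side1")["image"][v-45:v+45,u-45:u+45],(500,500),interpolation=cv2.INTER_CUBIC);cv2.imwrite("pics/lift.png",a)
plan(s,[.462,-.163,.133],163.9,8)
```

```text
[0.44076383 0.12456877 0.13259935] [-1.17822764 -0.19284967 -2.12637872] 0.1284280512039078
332 236
[-0.0054, -0.0356, -0.0] [-0.0, -0.0, 1.46]
[-0.0063, -0.0355, -0.0] [-0.0, -0.0, 1.46]
[-0.0072, -0.0353, -0.0] [-0.0, -0.0, 1.46]
[-0.0081, -0.0351, -0.0] [-0.0, -0.0, 1.46]
[-0.009, -0.0349, -0.0] [-0.0, -0.0, 1.46]
[-0.0099, -0.0347, -0.0] [-0.0, -0.0, 1.46]
[-0.0108, -0.0344, -0.0] [-0.0, -0.0, 1.46]
[-0.0117, -0.0341, -0.0] [-0.0, -0.0, 1.46]
```

View pics/lift.png

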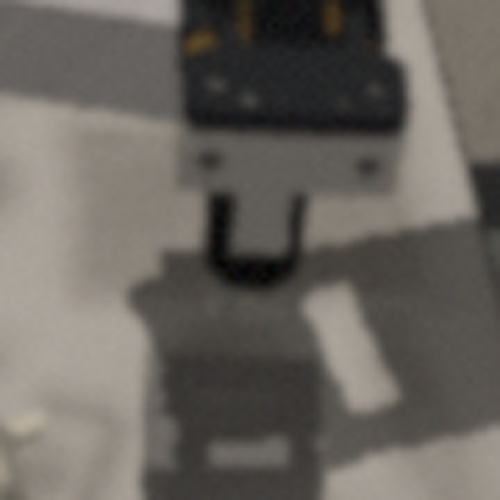

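The stud is held upright, about 1 mm off-centre along the wing towards world +x. The wing spans columns 210–305 and the finger is centred at column 261.

Call:
send_rows:
  travel:
    - [-0.0043,-0.0356,0]
    - [-0.0053,-0.0355,0]
    - [-0.006,-0.0353,0]
    - [-0.008,-0.0351,0]
    - [-0.009,-0.0349,0]
    - [-0.01,-0.0347,0]
    - [-0.0108,-0.0344,0]
    - [-0.0117,-0.0341,0]
    - [0,0,0]
    - [0,0,0]
  twist:
    - [0,0,1.46]
    - [0,0,1.46]
    - [0,0,1.46]
    - [0,0,1.46]
    - [0,0,1.46]
    - [0,0,1.46]
    - [0,0,1.46]
    - [0,0,1.46]
    - [0,0,0]
    - [0,0,0]

```text
clock: 5.2
position: [0.4587, -0.1622, 0.1325]
tool_rot: [[-0.961, 0.277, -0.001], [0.277, 0.961, 0.001], [0.001, 0.0, -1.0]]
contact_force: [1.4, -0.3, -1.9]
finger_gap: 0.128
grip_force: 30.0
```

Run:
```python
from h import *
from plant import bot,optics
s=bot.state(); print(s["position"],s["contact_force"],s["moment"])
d=optics.get_image("side"); np.savez("side2.npz",**d)
plan(s,[.461,-.1627,.113],163.9,1)
ims=[]
a,b=265,120
I=cv2.resize(d["image"][b:b+90,a:a+90],(540,540),interpolation=cv2.INTER_CUBIC)
# predicted: stud disc centre, port, port axes
th=np.radians(-16.1);ex=np.r_[np.cos(th),np.sin(th),0];ey=np.r_[-ex[1],ex[0],0]
c=np.array(s["position"])+.001*ex-[0,0,.0068]
f=lambda p:tuple(int(t) for t in (proj(d,p)-[a,b]+.5)*6)
for p in(c+.018*ex,c-.018*ex,c-[0,0,.0345]+.016*ex,c-[0,0,.0345]-.016*ex,c-[0,0,.0345]): cv2.circle(I,f(p),3,(0,0,255),-1)
o=np.r_[.462,-.163,.06]
for i in(-1,1):
  for j in(-1,1): cv2.circle(I,f(o+.0245*(i*ex+j*ey)),3,(0,255,0),-1)
cv2.imwrite("pics/over.png",I)
```

```text
[ 0.45872351 -0.16216982  0.13253443] [ 1.35140404 -0.29096602 -1.93485241] [ 0.05797469 -0.0141578  -0.01395634]
[-0.0024, 0.0001, 0.0195] [0.01, -0.05, 0.03]
```

View pics/over.png

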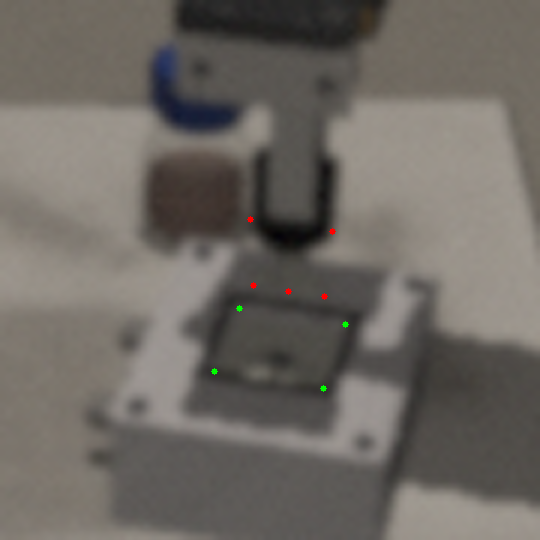

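The stud hangs over the well, and its disc is seen at about columns 255–335 where I predicted 250–332. I'll measure this relative offset more precisely.

Run:
```python
from h import *
th=np.radians(-16.1);ex=np.r_[np.cos(th),np.sin(th),0];ey=np.r_[-ex[1],ex[0],0]
d=load("side2");c=np.array([.45872,-.16217,.13253]);g=d["image"].mean(-1).astype(np.float32)
def prof(pts):
    uv=np.array([proj(d,p) for p in pts],np.float32); return cv2.remap(g,uv[:,:1],uv[:,1:],cv2.INTER_LINEAR)[:,0]
t=np.arange(-.03,.0305,.001)
for h in(-.0068-.002,-.0068+.003,-.0068+.010,-.0068+.018):
    p=prof([c+[0,0,h]+x*ex for x in t]); gr=np.gradient(cv2.GaussianBlur(p[:,None],(1,5),0)[:,0])
    k1=np.argmin(gr);k2=np.argmax(gr); print(round(h,4),"edges",t[k1]*1e3,t[k2]*1e3,"mid",(t[k1]+t[k2])*500, p[::3].astype(int))
# vertical profile through disc front
z=np.arange(-.04,.03,.0015); print(list(zip((z*1e3).round(1),prof([c+[0,0,x]-0*ey for x in z]).astype(int))))
P=world(d);a=P[145:170,300:325].reshape(-1,3);gg=g[145:170,300:325].reshape(-1)
k=(gg<50)&(a[:,2]>.1); q=a[k]-c; print(k.sum(),np.percentile(q@ex,[3,50,97])*1e3,np.percentile(q@ey,[3,20,50,80,97])*1e3,np.percentile(q[:,2],[3,50,97])*1e3)
```

```text
-0.0088 edges -14.999999999999986 17.000000000000043 mid 1.0000000000000286 [122 122 125 124 103  65  28  17  18  20  19  21  21  20  20  27  49  62
  61  54  50]
-0.0038 edges -15.999999999999986 18.000000000000043 mid 1.0000000000000286 [122 121 122 117  94  51  24  33  46  54  56  57  56  52  40  34  54  68
  61  51  51]
0.0032 edges -16.999999999999986 -8.99999999999998 mid -12.999999999999984 [130 130 131 121  91  51  32  49  72  82  83  83  81  75  58  38  57  76
  67  55  53]
0.0112 edges -16.999999999999986 -8.99999999999998 mid -12.999999999999984 [142 141 140 130  96  52  27  47  72  83  84  83  83  79  60  39  60  75
  66  55  54]
[(np.float64(-40.0), np.int64(73)), (np.float64(-38.5), np.int64(74)), (np.float64(-37.0), np.int64(74)), (np.float64(-35.5), np.int64(74)), (np.float64(-34.0), np.int64(74)), (np.float64(-32.5), np.int64(74)), (np.float64(-31.0), np.int64(74)), (np.float64(-29.5), np.int64(73)), (np.float64(-28.0), np.int64(72)), (np.float64(-26.5), np.int64(69)), (np.float64(-25.0), np.int64(66)), (np.float64(-23.5), np.int64(60)), (np.float64(-22.0), np.int64(
[... 606 characters left out ...]
 np.int64(84)), (np.float64(6.5), np.int64(84)), (np.float64(8.0), np.int64(84)), (np.float64(9.5), np.int64(84)), (np.float64(11.0), np.int64(84)), (np.float64(12.5), np.int64(84)), (np.float64(14.0), np.int64(84)), (np.float64(15.5), np.int64(84)), (np.float64(17.0), np.int64(83)), (np.float64(18.5), np.int64(82)), (np.float64(20.0), np.int64(82)), (np.float64(21.5), np.int64(83)), (np.float64(23.0), np.int64(84)), (np.float64(24.5), np.int64(85)), (np.float64(26.0), np.int64(83)), (np.float64(27.5), np.int64(82)), (np.float64(29.0), np.int64(83))]
84 [-15.07802626  -2.60121826  14.63316559] [ 3.8289537   5.53831596  7.3134108  10.52499848 17.19180532] [-7.19389012 -2.48606449 27.5654169 ]
```

Call:
send_rows:
  travel:
    - [-0.0026,0.0003,0]
    - [0,0,0.008]
    - [0,0,0.01]
    - [0,0,0.007]
    - [0,0,0]
    - [0,0,0]
  twist:
    - [0,0,0]
    - [0,0,0]
    - [0,0,0]
    - [0,0,0]
    - [0,0,0]
    - [0,0,0]

```text
clock: 6.0
position: [0.4617, -0.1631, 0.1081]
tool_rot: [[-0.961, 0.277, 0.0], [0.277, 0.961, -0.0], [-0.0, -0.0, -1.0]]
contact_force: [0.4, -0.1, -0.3]
finger_gap: 0.124
grip_force: 30.0
```

Run:
```python
from h import *
from plant import bot
th=np.radians(-16.1);ex=np.r_[np.cos(th),np.sin(th)];ey=np.r_[-ex[1],ex[0]]
for n in("top0","side0"):
    P=world(load(n));q=P[...,:2]-[.462,-.163];x=q@ex;y=q@ey;m=np.hypot(x,y)<.3
    for nm,k in(("ins",(abs(x)<.019)&(abs(y)>.009)&(abs(y)<.019)),("slot",(abs(x)<.014)&(abs(y)<.003)),("rim",(abs(x)>.034)&(abs(x)<.055)&(abs(y)<.06))):
        z=P[...,2][k];print(n,nm,len(z),np.round(np.percentile(z,[25,50,75])*1e3,1))
s=bot.state();print({k:np.round(s[k],4) for k in("position","contact_force","moment")})
```

```text
top0 ins 125 [52.3 53.7 55.1]
top0 slot 26 [46.3 47.4 49.1]
top0 rim 849 [58.4 59.9 61.1]
side0 ins 66 [53.7 54.8 55.8]
side0 slot 2 [49.4 49.4 49.4]
side0 rim 419 [59.9 60.7 61.8]
{'position': array([ 0.4617, -0.1631,  0.1081]), 'contact_force': array([ 0.3586, -0.0926, -0.2876]), 'moment': array([0.0104, 0.0084, 0.0198])}
```

Depth data puts the insert about 6 mm below the rim. That means insert contact at TCP z ≈ 0.095 and plate contact at ≈ 0.088.

Call:
send_rows:
  travel:
    - [0,0.0004,0.004]
    - [0,0,0.005]
    - [0,0,0.0025]
    - [0,0,0.0005]
    - [0,0,0.0005]
    - [0,0,0.0005]
    - [0,0,0.0005]
  twist:
    - [0,0,0]
    - [0,0,0]
    - [0,0,0]
    - [0,0,0]
    - [0,0,0]
    - [0,0,0]
    - [0,0,0]

```text
clock: 6.88
position: [0.4617, -0.1627, 0.0945]
tool_rot: [[-0.961, 0.277, 0.0], [0.277, 0.961, -0.0], [-0.0, -0.0, -1.0]]
contact_force: [-0.2, -0.2, -1.5]
finger_gap: 0.128
grip_force: 30.0
```

Call:
send_rows:
  travel:
    - [0,0,0.0005]
    - [0,0,0.0005]
    - [0,0,0.0005]
  twist:
    - [0,0,0]
    - [0,0,0]
    - [0,0,0]

```text
clock: 7.25
position: [0.4617, -0.1627, 0.0929]
tool_rot: [[-0.961, 0.277, 0.0], [0.277, 0.961, 0.0], [-0.0, 0.0, -1.0]]
contact_force: [0.5, 0.7, -1.2]
finger_gap: 0.124
grip_force: 30.0
```

Call:
send_rows:
  travel:
    - [0,0,0.0006]
    - [0,0,0.0006]
    - [0,0,0.0006]
  twist:
    - [0,0,0]
    - [0,0,0]
    - [0,0,0]

```text
clock: 7.62
position: [0.4617, -0.1627, 0.0911]
tool_rot: [[-0.961, 0.277, -0.0], [0.277, 0.961, -0.0], [0.0, -0.0, -1.0]]
contact_force: [-0.2, -0.9, -0.8]
finger_gap: 0.123
grip_force: 30.0
```

Call:
send_rows:
  travel:
    - [0,0,0.0006]
    - [0,0,0.0006]
    - [0,0,0.0006]
  twist:
    - [0,0,0]
    - [0,0,0]
    - [0,0,0]

```text
clock: 8.0
position: [0.4617, -0.1627, 0.0893]
tool_rot: [[-0.961, 0.277, -0.0], [0.277, 0.961, -0.0], [0.0, -0.0, -1.0]]
contact_force: [-0.1, -1.1, -1.1]
finger_gap: 0.127
grip_force: 30.0
```

Call:
send_rows:
  travel:
    - [0,0,0.0006]
    - [0,0,0.0006]
    - [0,0,0.0006]
    - [0,0,0.0006]
  twist:
    - [0,0,0]
    - [0,0,0]
    - [0,0,0]
    - [0,0,0]

```text
clock: 8.5
position: [0.4617, -0.1627, 0.0871]
tool_rot: [[-0.961, 0.277, 0.0], [0.277, 0.961, -0.0], [-0.0, -0.0, -1.0]]
contact_force: [-1.5, 1.1, 2.1]
finger_gap: 0.126
grip_force: 30.0
```

Call:
send_rows:
  travel:
    - [0,0,0.0006]
    - [0,0,0.0006]
    - [0,0,0.0006]
    - [0,0,0.0006]
  twist:
    - [0,0,0]
    - [0,0,0]
    - [0,0,0]
    - [0,0,0]

```text
clock: 9.0
position: [0.4617, -0.1627, 0.0846]
tool_rot: [[-0.961, 0.277, 0.0], [0.277, 0.961, -0.0], [-0.0, -0.0, -1.0]]
contact_force: [-2.4, -0.4, 3.7]
finger_gap: 0.126
grip_force: 30.0
```

Call:
send_rows:
  travel:
    - [0,0,0.0006]
    - [0,0,0.0006]
    - [0,0,0.0006]
    - [0,0,0.0006]
    - [0,0,0.0006]
    - [0,0,0.0006]
    - [0,0,0.0006]
  twist:
    - [0,0,0]
    - [0,0,0]
    - [0,0,0]
    - [0,0,0]
    - [0,0,0]
    - [0,0,0]
    - [0,0,0]

```text
clock: 9.88
position: [0.4617, -0.1627, 0.0804]
tool_rot: [[-0.961, 0.277, 0.0], [0.277, 0.961, -0.0], [-0.0, -0.0, -1.0]]
contact_force: [-2.4, 0.8, 6.1]
finger_gap: 0.125
grip_force: 30.0
```

Call:
send_rows:
  travel:
    - [0,0,0.0006]
    - [0,0,0.0006]
    - [0,0,0.0006]
    - [0,0,0]
  twist:
    - [0,0,0]
    - [0,0,0]
    - [0,0,0]
    - [0,0,0]

```text
clock: 10.38
position: [0.4617, -0.1627, 0.0787]
tool_rot: [[-0.961, 0.277, 0.0], [0.277, 0.961, -0.0], [-0.0, -0.0, -1.0]]
contact_force: [-2.3, -0.1, 7.3]
finger_gap: 0.123
grip_force: 30.0
```

Call:
send_rows:
  travel:
    - [0,0,0.0005]
    - [0,0,0.0005]
    - [0,0,0]
  twist:
    - [0,0,0]
    - [0,0,0]
    - [0,0,0]

```text
clock: 10.75
position: [0.4618, -0.1627, 0.0777]
tool_rot: [[-0.961, 0.277, 0.0], [0.277, 0.961, -0.0], [-0.0, -0.0, -1.0]]
contact_force: [-2.0, 1.5, 7.5]
finger_gap: 0.129
grip_force: 30.0
```

Call:
send_rows:
  travel:
    - [0,0,0.0005]
    - [0,0,0.0003]
    - [0,0,0]
  twist:
    - [0,0,0]
    - [0,0,0]
    - [0,0,0]

```text
clock: 11.12
position: [0.4618, -0.1628, 0.0772]
tool_rot: [[-0.961, 0.277, 0.0], [0.277, 0.961, -0.0], [-0.0, -0.0, -1.0]]
contact_force: [-2.5, 0.6, 10.8]
finger_gap: 0.122
grip_force: 30.0
```

The hard stop is at TCP z ≈ 0.0775. Now I'll turn clockwise, starting gently.

Call:
send_rows:
  travel:
    - [0,0.0001,0]
    - [0,0.0001,0]
    - [0,0.0001,0]
    - [0,0,0]
  twist:
    - [0,0,4]
    - [0,0,5]
    - [0,0,5]
    - [0,0,0]

```text
clock: 11.62
position: [0.4623, -0.1626, 0.0773]
tool_rot: [[-0.865, 0.502, 0.002], [0.502, 0.865, -0.001], [-0.002, 0.0, -1.0]]
contact_force: [0.1, -0.3, 8.9]
finger_gap: 0.127
grip_force: 30.0
```

```bash
python3 -c "
from plant import bot
s=bot.state();print(s['moment'].round(2) if hasattr(s['moment'],'round') else s['moment'],s['contact_force'],s['q'])"
```

```text
[-0.02 -0.02  0.02] [ 0.06042227 -0.28854328  8.91035561] [-4.12977458e-01  3.20377292e-01  1.82035851e+00 -8.65007399e-06
  9.99147405e-01 -1.45751614e+00]
```

Call:
send_rows:
  travel:
    - [0,0.0001,0]
    - [0,0.0001,0]
    - [0,0.0001,0]
    - [0,0.0001,0]
    - [0,0.0001,0]
    - [0,0.0001,0]
    - [0,0.0001,0]
    - [0,0.0001,0]
    - [0,0.0001,0]
    - [0,0,0]
  twist:
    - [0,0,6]
    - [0,0,6]
    - [0,0,6]
    - [0,0,6]
    - [0,0,6]
    - [0,0,6]
    - [0,0,6]
    - [0,0,6]
    - [0,0,6]
    - [0,0,0]

```text
clock: 12.88
position: [0.4631, -0.1621, 0.0773]
tool_rot: [[-0.102, 0.995, 0.002], [0.995, 0.102, -0.001], [-0.001, 0.002, -1.0]]
contact_force: [-0.6, 0.4, 7.6]
finger_gap: 0.129
grip_force: 30.0
```

```bash
python3 -c "
from plant import bot
import numpy as np
s=bot.state();print(s['moment'],s['contact_force'],np.degrees(np.arctan2(s['tool_rot'][1][0],s['tool_rot'][0][0])))"
```

```text
[-0.05674118  0.0477799  -0.04888778] [-0.57377343  0.43245817  7.6413368 ] 95.83413032345048
```

Call:
send_rows:
  travel:
    - [0,0.0001,0]
    - [0,0.0001,0]
    - [0,0.0001,0]
    - [0,0,0]
    - [0,0,0]
    - [0,0,0]
  twist:
    - [0,0,5]
    - [0,0,5]
    - [0,0,5]
    - [0,0,4]
    - [0,0,2]
    - [0,0,0]

```text
clock: 13.62
position: [0.4633, -0.1621, 0.0773]
tool_rot: [[0.261, 0.965, 0.002], [0.965, -0.261, -0.001], [-0.0, 0.002, -1.0]]
contact_force: [-1.1, -0.7, 7.9]
finger_gap: 0.123
grip_force: 30.0
```

```bash
python3 -c "
from plant import bot
import numpy as np
s=bot.state();print(s['moment'],s['contact_force'],np.degrees(np.arctan2(s['tool_rot'][1][0],s['tool_rot'][0][0])))"
```

```text
[-0.06612333  0.06306769 -0.01689669] [-1.14640599 -0.71199252  7.87605066] 74.89139407655844
```

Call:
send_rows:
  travel:
    - [0,0,0]
    - [0,0,0]
    - [0,0,0]
  twist:
    - [0,0,1]
    - [0,0,1]
    - [0,0,0]

```text
clock: 14.0
position: [0.4634, -0.1621, 0.0773]
tool_rot: [[0.294, 0.956, 0.002], [0.956, -0.294, -0.001], [-0.0, 0.002, -1.0]]
contact_force: [0.4, -0.2, 8.4]
finger_gap: 0.125
grip_force: 30.0
```

```bash
python3 -c "
from plant import bot
import numpy as np
s=bot.state();print(s['moment'],s['contact_force'],np.degrees(np.arctan2(s['tool_rot'][1][0],s['tool_rot'][0][0])))"
```

```text
[-0.1127644  -0.01282835  0.01514983] [ 0.42457732 -0.19350929  8.42037628] 72.90982696939544
```

Call:
send_rows:
  travel:
    - [0,0,-0.0006]
    - [0,0,-0.0008]
    - [0,0,-0.0008]
    - [0,0,-0.0008]
    - [0,0,-0.0008]
    - [0,0,-0.0008]
    - [0,0,-0.0008]
    - [0,0,0]
  twist:
    - [0,0,-0.5]
    - [0,0,-0.5]
    - [0,0,0]
    - [0,0,0]
    - [0,0,0]
    - [0,0,0]
    - [0,0,0]
    - [0,0,0]

```text
clock: 15.0
position: [0.4632, -0.162, 0.0824]
tool_rot: [[0.277, 0.961, 0.001], [0.961, -0.277, -0.0], [-0.0, 0.001, -1.0]]
contact_force: [2.8, -0.2, 4.5]
finger_gap: 0.123
grip_force: 30.0
```

Call:
send_rows:
  travel:
    - [0,0,-0.0006]
    - [0,0,-0.0006]
    - [0,0,-0.0006]
    - [0,0,0]
  twist:
    - [0,0,0]
    - [0,0,0]
    - [0,0,0]
    - [0,0,0]

```text
clock: 15.5
position: [0.4627, -0.1619, 0.0839]
tool_rot: [[0.277, 0.961, -0.0], [0.961, -0.277, -0.0], [-0.0, -0.0, -1.0]]
contact_force: [2.7, -1.5, 3.2]
finger_gap: 0.124
grip_force: 30.0
```

Call:
send_rows:
  travel:
    - [0,0,-0.0006]
    - [0,0,-0.0006]
    - [0,0,0]
    - [0,0,0]
  twist:
    - [0,0,0]
    - [0,0,0]
    - [0,0,0]
    - [0,0,0]

```text
clock: 16.0
position: [0.4627, -0.1618, 0.0851]
tool_rot: [[0.277, 0.961, -0.0], [0.961, -0.277, 0.0], [-0.0, -0.0, -1.0]]
contact_force: [3.0, -1.3, 2.6]
finger_gap: 0.126
grip_force: 30.0
```

```bash
python3 -c "
from plant import bot
s=bot.state();print(s['moment'],s['contact_force'],s['position'])"
```

```text
[-0.36456146 -0.36726579 -0.00759042] [ 2.97714176 -1.31817466  2.6490514 ] [ 0.4627352  -0.16184393  0.0851064 ]
```

Call:
send_rows:
  travel:
    - [0,0,-0.0005]
    - [0,0,0]
    - [0,0,0]
  twist:
    - [0,0,0]
    - [0,0,0]
    - [0,0,0]

```text
clock: 16.38
position: [0.4627, -0.1618, 0.0854]
tool_rot: [[0.277, 0.961, -0.0], [0.961, -0.277, 0.0], [0.0, -0.0, -1.0]]
contact_force: [3.1, -1.0, -2.6]
finger_gap: 0.127
grip_force: 30.0
```

Call:
send_rows:
  travel:
    - [0,0,0]
    - [0,0,0]
    - [0,0,0]
    - [0,0,0]
  twist:
    - [0,0,0]
    - [0,0,0]
    - [0,0,0]
    - [0,0,0]
  jaw: 0.04

```text
clock: 16.88
position: [0.4627, -0.1618, 0.0856]
tool_rot: [[0.277, 0.961, -0.0], [0.961, -0.277, 0.0], [0.0, -0.0, -1.0]]
contact_force: [-0.4, 0.6, -0.3]
finger_gap: 0.426
grip_force: 0.0
```

Call:
send_rows:
  travel:
    - [0,0,-0.01]
    - [0,0,-0.02]
    - [0,0,-0.03]
    - [0,0,-0.03]
    - [0,0,-0.03]
    - [0,0,-0.03]
    - [-0.04,0,-0.02]
    - [-0.05,0,0]
    - [-0.05,0,0]
    - [0,0,0]
  twist:
    - [0,0,0]
    - [0,0,0]
    - [0,0,0]
    - [0,0,0]
    - [0,0,0]
    - [0,0,0]
    - [0,0,0]
    - [0,0,0]
    - [0,0,0]
    - [0,0,0]

```text
clock: 18.12
position: [0.4229, -0.2986, 0.256]
tool_rot: [[0.28, 0.96, -0.0], [0.96, -0.28, -0.0], [-0.0, -0.0, -1.0]]
contact_force: [0.5, 0.4, 0.8]
finger_gap: 0.426
grip_force: 0.0
```

Run:
```python
from h import *
from plant import bot,optics
s=bot.state();print(s["clock"],s["position"],s["contact_force"],s["finger_gap"])
o=[]
th=np.radians(-16.1);ex=np.r_[np.cos(th),np.sin(th)];ey=np.r_[-ex[1],ex[0]]
for n,(a,b) in(("side",(265,120)),("top",(290,200))):
    d=optics.get_image(n);P=world(d)[b:b+90,a:a+90].reshape(-1,3)
    q=P[:,:2]-[.462,-.163];k=(abs(q@ex)<.03)&(abs(q@ey)<.03)&(P[:,2]>.1)&(P[:,2]<.13)
    if k.sum()>5:
        S=P[k];r=cv2.minAreaRect((S[:,:2]*1e3).astype(np.float32));print(n,k.sum(),(q[k]@ex).mean()*1e3,(q[k]@ey).mean()*1e3,np.round(r,1) if 0 else r,np.percentile(P[k][:,2],[50,90]))
    k2=(abs(q@ex)<.03)&(abs(q@ey)<.03);print(np.nanmax(P[k2][:,2]))
    o.append(cv2.resize(d["image"][b:b+90,a:a+90],(400,400),interpolation=cv2.INTER_CUBIC))
cv2.imwrite("pics/end.png",np.hstack(o))
```

```text
18.125 [ 0.42290578 -0.29858973  0.25603105] [0.54002338 0.41017077 0.80616264] 0.4264537008781245
side 60 -2.4107108182309105 6.5686612177833466 ((460.32745361328125, -160.50131225585938), (37.25882339477539, 12.405098915100098), 69.82543182373047) [0.11235463 0.11515571]
0.11647687671083085
top 88 -1.2057719071233832 1.5122826041996407 ((461.48077392578125, -161.89976501464844), (34.71201705932617, 12.978334426879883), 73.83953094482422) [0.11211371 0.11504272]
0.11698121624970281
```

View pics/end.png

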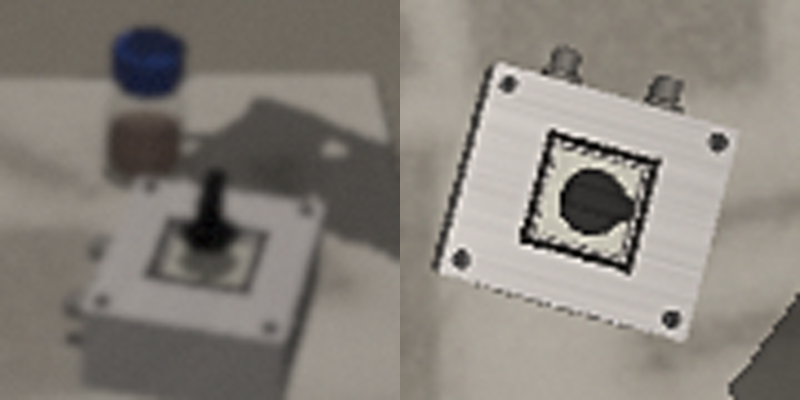

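The stud stands upright with its wing across the slot, at 73.8° where 73.9° is wanted. Its top is at about 0.114 m, so its centre is about 19 mm above the rim and within about 2 mm of the port centre. The gripper is clear of everything.

```bash
python3 -c "
from plant import bot
print(bot.finish_job())"
```

```text
the job is handed in; nothing more can be done
None
```

The stud is locked across the slot and released, and the job was handed in at about 18 s; the hand-in call returned no verdict.

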